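Release the ratchet pawl and fold the prop arm down

ROBOT

A 6-joint arm with a two-finger parallel gripper is mounted at the origin on a cart in front of the work surface, level with it; the furniture and walls round the work are solid. World frame = base frame: x ahead of the robot, y to its left, z up, the work surface at z = 0. Lengths are in m, angles in rad, forces in N, time in s.
With the tool pointing down it reaches from about 0.3 to 0.775 m from the base axis. Payload 14.6 kg.
Tool frame: the origin (TCP) lies on the centre line of the jaws, within the pads' length; the fingertips stand 25 mm ahead of it and the grasp point (between the pads) lies 6 mm ahead of it (tcp_to_tips is the distance from the TCP to the fingertips, in m); z points along the fingers, y is the line along which they close (so a half turn about z gives the same grasp; the last joint's range is limited). The gripper opens to 94 mm and grips with 3 to 60 N. Pads are 16 mm wide; open, the fingers measure 119 mm over their backs; the gripper's body (75 mm by 177 mm) begins 78 mm behind the grasp point.
Start: joints at [-1.409, 0.3, 1.521, -0, 1.321, -0.067], TCP at [0.125, -0.536, 0.23] pointing down, gripper open.
Joint ranges: [-3.03, 3.03], [-0.79, 2.21], [0.23, 2.52], [-1.04, 4.18], [0, 3.07], [-2.55, 2.55]. Speed limits (rad/s): [2.22, 2.22, 2.57, 3.14, 3.14, 3.14].

INTERFACE

Orientations are given as a unit quaternion [x, y, z, w].
In Python, from bench import * gives the robot as it stands.
- The arm moves only by the tool drive_tool, never from a script. Its argument "rows" is a list that holds one entry, the list of rows, each a list of 5 numbers: the shift along the world's x, y, z normalised to -1 to 1, where 1 is 30 cm, then the turn about the world's z normalised to -1 to 1, where 1 is 180 degrees, then the gripper command: -1 is fully open, 1 is shut, values between are in proportion. In form: [[[x, y, z, roll, jaw], ...]]. A call has 1 to 8 rows; each row is the pose to reach, as a shift and turn from the pose commanded when the call began, turning the shorter way round; what a row does not reach only later rows make up. A row lasts 1/12 s, in which the tool goes at most 41.7 mm and 7.16 degrees, less where a joint would pass 70% of its speed; a pose out of reach is approached as far as the arm can. A call with a number of a shift or a turn outside -1 to 1 is refused whole. A call with a gripper value outside its range is refused whole. The fingers move at their own pace and stop on an object; "force" is the grip in N (left out, the last holds). Time passes only in rows, so rows that repeat a pose let the fingers close. It gives the time, the measured TCP pose, the force and the opening at its end, in the units of the state.
- sense(): the state, without advancing time (a new reading comes with each control period).
- capture(name): name is "scene" or "top" or "wrist"; returns the picture (420x560x3 uint8, red, green, blue); there is no depth.
- get_calibration(name): a dict with "mtx" (3x3 intrinsics, pixels), "eye" and "rotation" of the camera in the world. Camera axes: x right, y down, z forward; pixel columns grow to the right and rows downward; lengths in m; the calibration is good to about 2 mm. A picture is of the moment at which its call begins: read the wrist's pose just before it. get_calibration takes no time and is no camera call; for the wrist camera it gives the pose at the moment of the call.
- hand_in(): hands the job in, once; it reports no verdict.
The state is a dict: "clock": time; "qpos": joint angles; "joint_velocities": joint speeds; "tau": joint torques, N m; "ee_pos": TCP position; "tcp_rot": TCP orientation; "ft_force": force on the tool from outside, world axes, zero at the start; "moment": the same for the moment, N m; "width": finger opening in m.
Only numpy, scipy, OpenCV 4.12 (cv2) and the standard library are available. Lean on these libraries where they do the work, as an engineer would, in place of code of your own. Each camera call takes 0.05 s, during which the arm holds its last target. There are 200 camera calls.

TASK

The blue-padded arm of the ratchet prop is locked up by its pawl. Press the red pawl tab all the way down so that the pawl swings free of the teeth, and only then push the padded arm down until it lies fully on its rest. Just press and push with the fingers: pick nothing up, leave the loose things lying around where they are, and finish clear of everything.

Things in the scene. Friction and masses are not known exactly. Their poses are not given: they have to be found in the camera images.
- prop: ratchet prop: dark steel base plate 245x84x10 mm fixed to the table, two aluminium cheeks carrying the arm's hinge. Origin on the table straight below the hinge. +x: level, toward the side where the blue-padded arm leans; -x: toward the red pawl tab; +y along the hinge; z up. Plate spans x -77 to +168 mm. A rubber-topped rest stands at x = 135 mm, top 59 mm above the table
- prop_hinge (a point): middle of the arm's hinge axis, 65 mm above the table; the hinge runs along the prop's y
- blue_pad (a point): centre of the top face of the arm's blue pad (76 mm along the arm, 38 mm wide), 116 mm along the arm from the hinge; top face 8 mm off the line from the hinge. Moves with the arm. At the start the arm rises 43 to 50 deg from level, its far end (156 mm from the hinge) 170 to 190 mm above the table; when fully down the arm is level and the pad's top is 73 mm above the table
- prop_arm (a joint): arm angle, rad: 0 = fully raised (50 deg above level), grows downward, 0.873 = level, fully down on its rest (hard stop). Starts at 0 to 0.12. With the pawl engaged the teeth stop it at about 0.13. Pawl free: a stiff hinge (0.22 N m, 2 to 3 N at the pad) keeps the arm where it is left; it does not fall or spring back
- pawl_tab (a point): centre of the top face of the pawl's red finger tab, 32 mm (prop x) by 26 mm (prop y), 6 mm thick, 100 mm from the hinge on the prop's -x side, about 51 mm above the table at the start; pressed fully down it is about 27 mm lower and 9 mm further out along -x
- pawl (a joint): pawl angle, rad: 0 = engaged, grows as the red tab is pressed down, 0.40 = hard stop, fully free (tip clears the teeth from about 0.2). Pivots 18 mm above the table, 38 mm from the hinge on the prop's -x side. A stiff pivot (0.15 N m, about 3 N at the tab) keeps it where it is left; no spring
- kapton_roll: flat roll of amber tape, 60 mm across, 12 mm high; loose, origin at the centre of its underside; to be left where it is
- tip_dish: white round dish, 60 mm across, 23 mm high; loose, origin at the centre of its underside; to be left where it is
- cutters_red: red-handled side cutters, 108 mm long, lying flat; loose, origin at the centre of its underside; to be left where it is
- driver_a: small screwdriver, 100 mm long, lying flat; loose, origin at the centre of its underside; to be left where it is
- nozzle_0: small grey metal nozzle, 22x26x36 mm; loose, origin at the centre of its underside; to be left where it is

How it is judged:
On the way, in this order (a step that is already met when the one before it is completed fails the run):
1. the pawl is pressed free of the teeth while the arm is still up (value of joint pawl above 0.27 rad and value of joint prop_arm below 0.25 rad), for 0.2 s.
2. the arm is pushed down onto its rest (value of joint prop_arm above 0.82 rad and value of joint pawl above 0.2 rad), for 0.2 s.
At the end, for the whole second after the job is handed in: the arm lies on its rest (joint prop_arm above 0.82 rad of 0.873) and is still, and the pawl is still free (joint pawl above 0.2 rad) (all of step 2 and velocity of joint prop_arm below 0.05 rad/s); the robot touches nothing.
It fails at once if a loose thing was picked up or moved more than 25 mm (distance of any of kapton_roll, tip_dish, cutters_red, driver_a, nozzle_0 from where it was at the start of the episode above 0.025 m).
It fails at once if the arm was pushed down while the pawl was still in the teeth (value of joint prop_arm above 0.25 rad and value of joint pawl below 0.15 rad).
It also fails if it takes over 42 s, if anything falls off the work surface, if the arm or the gripper's body presses on something with over 40 N, if the wrist force passes 120 N, or if a joint passes its speed limit or range.

## Working session

There is one attempt and no reset: what is moved stays moved. The work goes in short steps, Python scripts to look and compute and a tool call to move; the robot and the scene stay as the last step left them, time stands still between calls to the robot, and variables do not carry over. Pictures are saved under pics/ and viewed, on a budget of 10 in all, crops included, one or two more only if the job needs it, and the job is handed in when it is done.

Besides the shell and the picture viewer there is one more tool, called as name(argument=value, ...) on one line, values as JSON. drive_tool: Moves the arm, as the interface text tells. Scaled input: -1 to 1 covers 30 cm each way for a shift and 180 degrees each way for a turn. Its arguments: {"type":"object","properties":{"rows":{"type":"array","items":{"type":"array","items":{"type":"array","items":{"type":"number","minimum":-1,"maximum":1}}}},"force":{"type":"number"}},"required":["rows"]}

```bash
mkdir -p pics
python3 - <<'E'
from bench import *
import cv2
for n in("scene","top"):
    cv2.imwrite(f"pics/{n}0.png",capture(n)[:,:,::-1]); c=get_calibration(n); print(n,c)
s=sense();print(s["clock"],s["ee_pos"],s["tcp_rot"],s["width"])
E
```

```text
scene {'mtx': array([[538.83189888,   0.        , 275.70552065],
       [  0.        , 538.83189888, 209.20604194],
       [  0.        ,   0.        ,   1.        ]]), 'eye': array([-0.5836421 ,  0.71515946,  1.09169494]), 'rotation': array([-0.42755577,  0.79025595, -0.38120566,  0.21765534])}
top {'mtx': array([[491.31392169,   0.        , 280.30070583],
       [  0.        , 491.31392169, 207.22993188],
       [  0.        ,   0.        ,   1.        ]]), 'eye': array([0.32622978, 0.05592197, 1.77486073]), 'rotation': array([ 0.71589709, -0.6975233 ,  0.02302287, -0.02055575])}
0.1 [ 0.12471229 -0.53546203  0.22993831] [ 9.93461561e-01  1.14165943e-01 -3.76066527e-05 -5.13733574e-04] 0.0940316857738319
```

View pics/scene0.png

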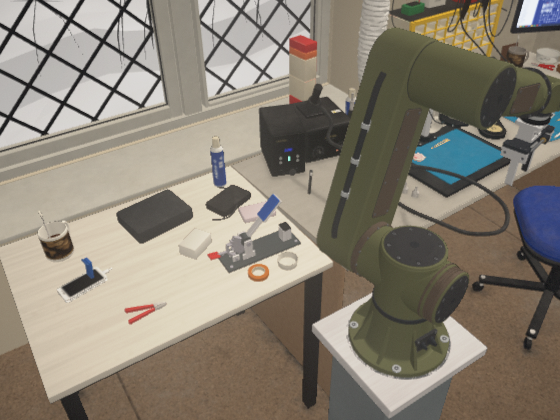

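View pics/top0.png

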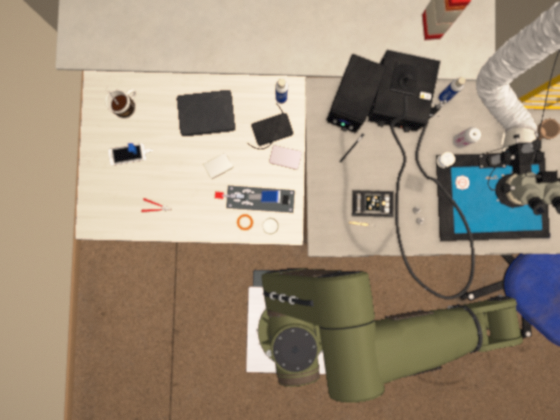

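The scene view shows the prop with its pawl tab at (214,256) and its raised pad at (268,208). In the top view the tab is at (219,195), the pad at about (270,197), the kapton roll at (245,222) and the dish at (270,226). I'll measure by colour and look at an enlarged view.

```bash
cat > h.py <<'E'
import numpy as np, cv2
from bench import *
from scipy.spatial.transform import Rotation as R
def ray(c,uv):
    d=R.from_quat(c["rotation"]).as_matrix()@np.linalg.inv(c["mtx"])@np.array([*uv,1.]); return c["eye"],d
def atz(c,uv,z):
    e,d=ray(c,uv); return e+d*(z-e[2])/d[2]
def proj(c,p):
    q=c["mtx"]@R.from_quat(c["rotation"]).as_matrix().T@(np.array(p)-c["eye"]); return q[:2]/q[2]
def blob(im,kind,box):
    h=cv2.cvtColor(im,cv2.COLOR_RGB2HSV).astype(int); H,S,V=h[...,0],h[...,1],h[...,2]
    m=((H<8)|(H>172))&(S>150)&(V>90) if kind=="red" else (H>105)&(H<130)&(S>120)&(V>60)
    k=np.zeros(m.shape,bool); x0,y0,x1,y1=box; k[y0:y1,x0:x1]=1; m&=k
    y,x=np.nonzero(m); return np.c_[x,y]
E
python3 - <<'E'
from h import *
a=cv2.imread("pics/top0.png");b=cv2.imread("pics/scene0.png")
A=cv2.resize(a[160:245,195:315],(780,552),interpolation=cv2.INTER_CUBIC)
cv2.imwrite("pics/topc.png",A)
cv2.imwrite("pics/scenec.png",cv2.resize(b[180:290,180:330],(780,572),interpolation=cv2.INTER_CUBIC))
for n,im,br,bb in(("top",a,(205,180,232,210),(240,180,300,215)),("scene",b,(200,245,224,266),(250,185,285,230))):
    c=get_calibration(n)
    for k,bx,z in(("red",br,.051),("blue",bb,.14)):
        p=blob(im[:,:,::-1].copy(),k,bx);m=p.mean(0);print(n,k,len(p),m,p.min(0),p.max(0),atz(c,m,z).round(4))
E
```

```text
top red 37 [218.2972973  194.64864865] [215 192] [222 197] [0.4713 0.2705 0.051 ]
top blue 163 [269. 196.] [262 191] [276 201] [0.4638 0.0902 0.14  ]
scene red 50 [213.42 255.22] [208 252] [219 258] [0.4707 0.2717 0.051 ]
scene blue 155 [269.64516129 205.52258065] [261 195] [278 219] [0.4782 0.0756 0.14  ]
```

View pics/topc.png

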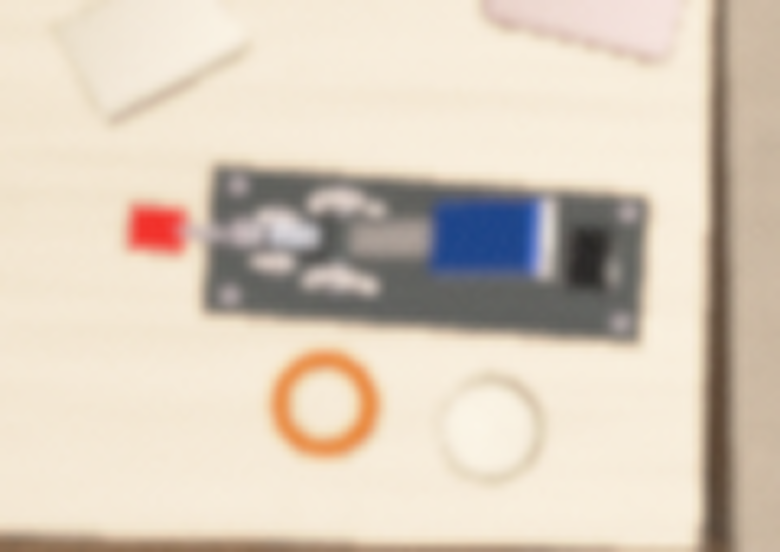

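View pics/scenec.png

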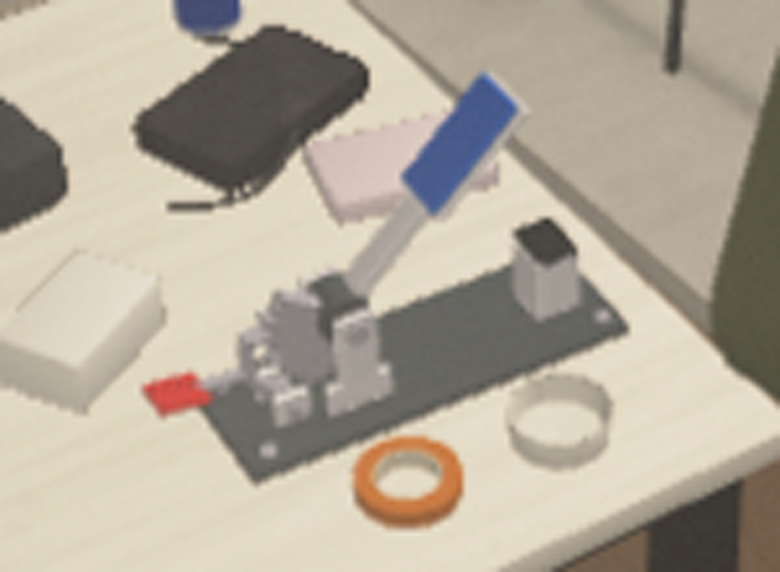

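The crops show the full prop, with the pad leaning to the right (world -y). The roll and dish lie on its near side, well clear of the pressing spots. Next is the geometry.

Run:
```python
from h import *
from scipy.optimize import least_squares
t=get_calibration("top");s=get_calibration("scene")
C=[(213,163),(647,198),(640,343),(205,312)]
S=[(200,392),None,(628,325),(258,483)]
T=[(195+(x+.5)/6.5-.5,160+(y+.5)/6.494-.5) for x,y in C]
Q=[None if v is None else (180+(v[0]+.5)/5.2-.5,180+(v[1]+.5)/5.2-.5) for v in S]
L=[(-.077,.042),(.168,.042),(.168,-.042),(-.077,-.042)]
def W(p,x,y,z): c,q=np.cos(p[2]),np.sin(p[2]); return np.array([p[0]+c*x-q*y,p[1]+q*x+c*y,z])
def pad(p,r=.116): a=p[3]; return W(p,r*np.cos(a)-.008*np.sin(a),0,.065+r*np.sin(a)+.008*np.cos(a))
def f(p):
    r=[proj(t,W(p,*l,.01))-u for l,u in zip(L,T)]
    r+=[proj(s,W(p,*l,.01))-u for l,u in zip(L,Q) if u is not None]
    r+=[proj(t,W(p,-.1,0,.051))-(218.3,194.65),proj(s,W(p,-.1,0,.051))-(213.4,255.2),proj(t,pad(p))-(269,196),proj(s,pad(p))-(269.65,205.5)]
    return np.concatenate(r)
o=least_squares(f,[.465,.17,-1.6,.8],loss="soft_l1");p=o.x
print(p,np.degrees(p[2:]),f(p).reshape(-1,2).round(1).tolist())
print("tab",W(p,-.1,0,.051),"tabend",W(p,-.109,0,.024),"pad",pad(p))
for a in(45,30,15,0): p[3]=np.radians(a);print(a,pad(p).round(4))
```

```text
[ 0.46582596  0.17012791 -1.61306761  0.72993052] [-92.42196631  41.82193821] [[-0.3, 0.2], [0.7, -0.6], [0.2, 0.3], [-0.8, 0.4], [-1.8, -0.7], [1.2, -0.3], [-0.3, -1.0], [0.1, 0.4], [0.6, -0.1], [0.3, 0.2], [-1.1, 2.1]]
tab [0.47005183 0.27003858 0.051     ] tabend [0.47043216 0.27903054 0.024     ] pad [0.46239831 0.0890893  0.14831264]
45 [0.4626 0.0938 0.1527]
30 [0.4617 0.0738 0.1299]
15 [0.4612 0.0602 0.1028]
0 [0.4609 0.0542 0.073 ]
```

drive_tool(rows=[[[0,0,0.3,0,1],[0,0,0.3,0,1],[0,0,0.333,0,1],[0.8,0.8,0.333,0.2,1],[0.8,0.8,0.333,0.2,1],[0.8,0.8,0.333,0.2,1],[0.8,0.8,0.333,0.2,1],[0.8,0.8,0.333,0.2,1]]], force=20)

```text
clock: 0.77
ee_pos: [0.2729, -0.3866, 0.3301]
tcp_rot: [0.909, 0.417, -0.0, -0.0]
ft_force: [1.0, -0.3, 1.0]
width: 0.0443
```

drive_tool(rows=[[[0.5,0.95,0,0.1,1],[0.5,0.95,0,0.1,1],[0.5,0.95,0,0.1,1],[0.5,0.95,0,0.1,1],[0.5,0.95,0,0.1,1],[0.5,0.95,0,0.1,1],[0.5,0.95,0,0.1,1],[0.5,0.95,0,0.1,1]]])

```text
clock: 1.43
ee_pos: [0.4227, -0.1005, 0.3303]
tcp_rot: [0.834, 0.552, 0.0, -0.0]
ft_force: [-0.0, -0.3, 0.3]
width: 0.0005
```

drive_tool(rows=[[[0,1,0,0,1],[0,1,0,0,1],[0,1,0,0,1],[0,1,0,0,1],[0,1,0,0,1],[0,1,0,0,1],[0,1,0,0,1],[0,1,0,0,1]]])

```text
clock: 2.1
ee_pos: [0.4212, 0.2011, 0.3298]
tcp_rot: [0.833, 0.553, -0.0, -0.001]
ft_force: [0.9, -0.6, 0.7]
width: 0.0008
```

Run:
```python
from h import *
s=sense();print(s["clock"],s["ee_pos"],s["tcp_rot"],s["width"],s["ft_force"],s["qpos"])
y=R.from_quat(s["tcp_rot"]).as_matrix()[:,1];print("closing axis deg",np.degrees(np.arctan2(y[1],y[0])))
```

```text
2.1 [0.42118619 0.20112566 0.32982409] [ 8.33242346e-01  5.52907611e-01 -2.92042232e-04 -5.29548877e-04] 0.0007628554085806671 [ 0.8950518  -0.6431152   0.71798177] [3.66529118e-01 5.07305835e-02 1.58397257e+00 9.08458521e-04
 1.50769005e+00 7.65568092e-01]
closing axis deg -22.866548984649842
```

drive_tool(rows=[[[0.163,0.237,0,0.114,1],[0.163,0.237,0,0.114,1],[0.163,0.237,0,0.114,1],[0.163,0.237,-0.3,0.114,1],[0.163,0.237,-0.6,0.114,1],[0.163,0.237,-0.667,0.114,1],[0.163,0.237,-0.667,0.114,1],[0.163,0.237,-0.667,0.114,1]]])

```text
clock: 2.77
ee_pos: [0.47, 0.2669, 0.1271]
tcp_rot: [0.723, 0.691, -0.001, -0.0]
ft_force: [1.4, 0.8, -0.6]
width: 0.0004
```

Run:
```python
from h import *
cv2.imwrite("pics/w1.png",capture("wrist")[:,:,::-1])
s=sense();print(s["clock"],s["ee_pos"],s["ft_force"])
y=R.from_quat(s["tcp_rot"]).as_matrix()[:,1];print("closing axis deg",np.degrees(np.arctan2(y[1],y[0])))
```

```text
2.8167 [0.46793584 0.26585075 0.12140946] [-2.81233816 -0.30560329 -6.27140249]
closing axis deg -2.5758862507138973
```

View pics/w1.png

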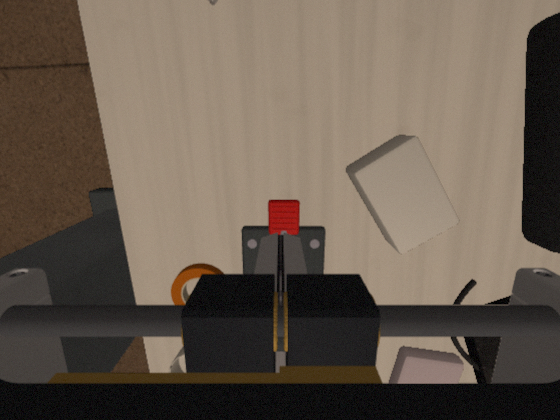

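The wrist view shows the red tab at (284,216), with the closed fingertips in line at (281,235). I'll check my fitted tab position against this picture.

Run:
```python
from h import *
s=sense();c=get_calibration("wrist")
p=blob(cv2.imread("pics/w1.png")[:,:,::-1].copy(),"red",(250,180,320,240))
print(p.min(0),p.max(0)); print([atz(c,u,.051).round(4) for u in [(284,200),(284,217),(269,217),(300,217)]],proj(c,(.470,.270,.051)), proj(c,s["ee_pos"]-[0,0,.025]))
print(s["ee_pos"],s["ft_force"])
```

```text
[269 200] [299 234]
[array([0.4712, 0.2866, 0.051 ]), array([0.4706, 0.2724, 0.051 ]), array([0.4585, 0.273 , 0.051 ]), array([0.4835, 0.2719, 0.051 ])] [283.37282122 219.91276904] [280.68066072 246.70393362]
[0.46793584 0.26585075 0.12140946] [-2.81233816 -0.30560329 -6.27140249]
```

drive_tool(rows=[[[0,0.025,-0.04,0,1],[0,0.025,-0.08,0,1],[0,0.025,-0.1,0,1],[0,0.025,-0.1,0,1],[0,0.025,-0.1,0,1]]])

```text
clock: 3.23
ee_pos: [0.4714, 0.2755, 0.1012]
tcp_rot: [0.723, 0.691, 0.001, 0.0]
ft_force: [0.1, -0.1, -0.8]
width: 0.0005
```

Run:
```python
from h import *
s=sense();print(s["clock"],s["ee_pos"],s["ft_force"])
```

```text
3.2333 [0.47139754 0.27545767 0.10123046] [ 0.08370752 -0.14130225 -0.76271011]
```

drive_tool(rows=[[[0,0,-0.04,0,1],[0,0,-0.07,0,1],[0,0,-0.085,0,1],[0,0.005,-0.1,0,1],[0,0.005,-0.115,0,1],[0,0.01,-0.13,0,1],[0,0.01,-0.14,0,1],[0,0.01,-0.14,0,1]]])

```text
clock: 3.9
ee_pos: [0.4709, 0.2784, 0.0577]
tcp_rot: [0.723, 0.691, -0.0, -0.0]
ft_force: [1.3, 0.6, 1.3]
width: 0.0003
```

drive_tool(rows=[[[0,0,-0.01,0,1],[0,0,-0.02,0,1],[0,0,-0.02,0,1]]])

```text
clock: 4.15
ee_pos: [0.4709, 0.2783, 0.0518]
tcp_rot: [0.723, 0.691, -0.0, -0.0]
ft_force: [0.8, 0.7, 1.6]
width: 0.0006
```

drive_tool(rows=[[[0,0,-0.007,0,1],[0,0,-0.01,0,1],[0,0,-0.01,0,1]]])

```text
clock: 4.4
ee_pos: [0.4713, 0.2785, 0.0501]
tcp_rot: [0.723, 0.691, 0.001, 0.0]
ft_force: [-3.2, 1.4, 12.6]
width: 0.0006
```

drive_tool(rows=[[[0,0,-0.007,0,1],[0,0,-0.007,0,1],[0,0,-0.007,0,1]]])

```text
clock: 4.65
ee_pos: [0.4715, 0.2786, 0.0489]
tcp_rot: [0.723, 0.691, 0.001, 0.0]
ft_force: [-5.5, -1.3, 21.9]
width: 0.0007
```

The force rise at tip z of about 25 mm shows the hard stop. Now I'll retreat, move over the pad and check.

drive_tool(rows=[[[0,0,0.1,0,1],[0,0,0.23,0,1],[0,0,0.37,0,1],[0,0,0.5,0,1],[0,0,0.63,0,1],[0,0,0.7,0,1],[0,0,0.7,0,1],[0,0,0.7,0,1]]])

```text
clock: 5.32
ee_pos: [0.471, 0.2781, 0.2575]
tcp_rot: [0.723, 0.691, 0.0, 0.0]
ft_force: [0.7, -0.4, -0.3]
width: 0.0006
```

Run:
```python
from h import *
s=sense();c=get_calibration("wrist");w=capture("wrist")
cv2.imwrite("pics/w2.png",w[:,:,::-1])
p=blob(w,"red",(180,100,380,330));print(len(p),p.min(0),p.max(0))
for z,y in((.051,-.1),(.024,-.109)):
  print("pred",z,[proj(c,(.4658-.042*y+a,.1701-y+b,z)).round(0).tolist() for a,b in((0,.016),(0,-.016))])
print(s["clock"],s["ee_pos"],s["ft_force"])
t=capture("scene");cv2.imwrite("pics/s2.png",cv2.resize(t[180:290,180:330,::-1],(780,572),interpolation=cv2.INTER_CUBIC))
```

```text
392 [273 176] [290 198]
pred 0.051 [[279.0, 185.0], [280.0, 210.0]]
pred 0.024 [[279.0, 175.0], [280.0, 198.0]]
5.3167 [0.47103348 0.27805834 0.25746278] [ 0.69905511 -0.41599582 -0.34046994]
```

View pics/s2.png

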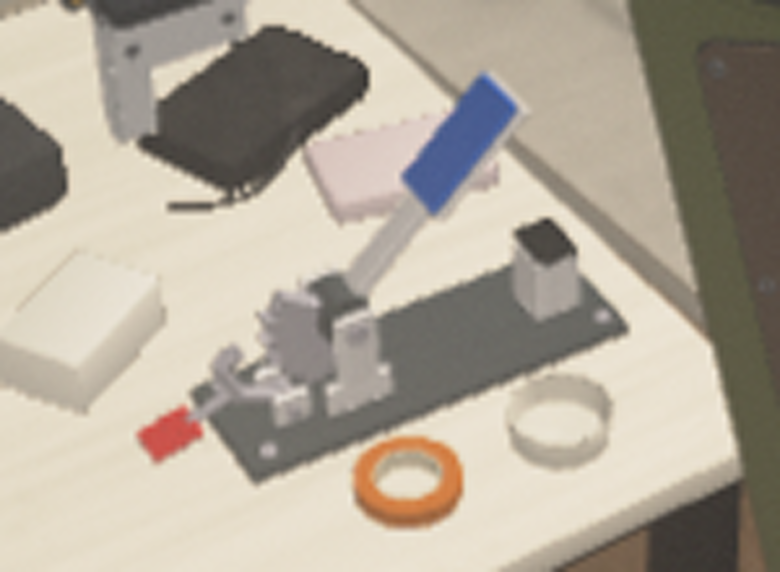

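View pics/w2.png

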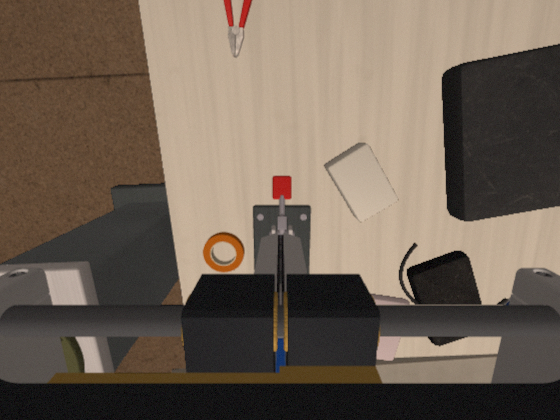

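The tab is now at (170,433) in the scene crop and at rows 176–198 in the wrist view. That matches the fully pressed prediction of 175–198, and the pawl tip stands clear of the teeth. Next, over to the pad.

drive_tool(rows=[[[-0.028,-0.14,0,0,1],[-0.028,-0.28,0,0,1],[-0.028,-0.42,0,0,1],[-0.028,-0.56,0,0,1],[-0.028,-0.613,0,0,1],[-0.028,-0.613,-0.08,0,1],[-0.028,-0.613,-0.16,0,1],[-0.028,-0.613,-0.16,0,1]]])

```text
clock: 6.08
ee_pos: [0.4604, 0.0936, 0.2041]
tcp_rot: [0.723, 0.691, -0.003, -0.002]
ft_force: [-0.1, -0.4, 0.4]
width: 0.001
```

drive_tool(rows=[[[0,0,-0.03,0,1],[0,0,-0.06,0,1],[0,-0.01,-0.09,0,1],[0,-0.02,-0.12,0,1],[0,-0.03,-0.15,0,1],[0,-0.045,-0.18,0,1],[0,-0.055,-0.2,0,1],[0,-0.055,-0.2,0,1]]])

```text
clock: 6.75
ee_pos: [0.4621, 0.0772, 0.1478]
tcp_rot: [0.723, 0.691, -0.001, -0.001]
ft_force: [0.2, -0.3, -0.5]
width: 0.0004
```

Very little force showed, so I'll check that the pad is moving with the fingers.

Run:
```python
from h import *
t=capture("scene");cv2.imwrite("pics/s3.png",cv2.resize(t[180:290,180:330,::-1],(780,572),interpolation=cv2.INTER_CUBIC))
s=sense();print(s["clock"],s["ee_pos"],s["ft_force"])
```

```text
6.8 [0.46231593 0.07749076 0.14856707] [ 0.31591716  0.08168822 -0.00442295]
```

View pics/s3.png

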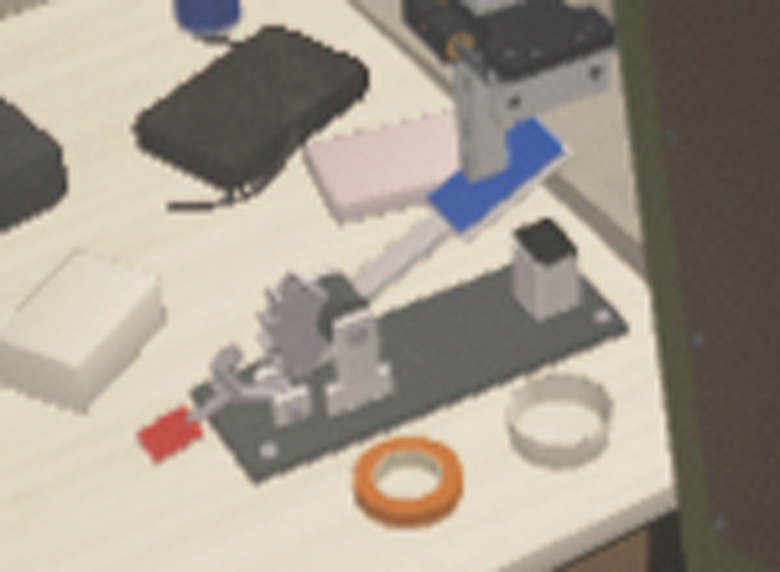

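The arm is moving down with the fingers, which sit on the pad's middle at (490,165), and the pawl is unchanged. I'll continue along the arc.

drive_tool(rows=[[[0,-0.015,-0.025,0,1],[0,-0.03,-0.05,0,1],[0,-0.04,-0.075,0,1],[0,-0.05,-0.1,0,1],[0,-0.06,-0.125,0,1],[0,-0.07,-0.145,0,1],[0,-0.07,-0.155,0,1],[0,-0.07,-0.155,0,1]]])

```text
clock: 7.47
ee_pos: [0.4622, 0.0566, 0.1019]
tcp_rot: [0.723, 0.691, -0.001, -0.0]
ft_force: [-0.0, 0.5, -0.7]
width: 0.0005
```

drive_tool(rows=[[[0,0,-0.007,0,1],[0,0,-0.01,0,1],[0,0,-0.01,0,1],[0,0,-0.01,0,1]]])

```text
clock: 7.8
ee_pos: [0.4626, 0.057, 0.0998]
tcp_rot: [0.723, 0.691, 0.0, 0.0]
ft_force: [-0.1, 0.3, -0.5]
width: 0.0003
```

drive_tool(rows=[[[0,0,-0.007,0,1],[0,0,-0.01,0,1],[0,0,-0.01,0,1]]])

```text
clock: 8.05
ee_pos: [0.463, 0.0569, 0.0978]
tcp_rot: [0.723, 0.691, 0.0, 0.0]
ft_force: [-5.7, -0.8, 17.1]
width: 0.0005
```

drive_tool(rows=[[[0,0,-0.007,0,1],[0,0,-0.007,0,1],[0,0,-0.007,0,1]]])

```text
clock: 8.3
ee_pos: [0.4632, 0.0569, 0.0971]
tcp_rot: [0.723, 0.691, 0.001, 0.001]
ft_force: [-14.9, -1.8, 39.6]
width: 0.0007
```

Firm stop at tip z of about 72 mm, so the arm is on its rest. Now I'll retreat straight up and check.

drive_tool(rows=[[[0,0,0.03,0,1],[0,0,0.15,0,1],[0,0,0.28,0,1],[0,0,0.41,0,1],[0,0,0.54,0,1],[0,0,0.6,0,1],[0,0,0.6,0,1],[0,0,0.6,0,1]]])

```text
clock: 8.97
ee_pos: [0.4626, 0.0569, 0.2748]
tcp_rot: [0.723, 0.691, 0.001, 0.0]
ft_force: [0.2, -0.5, -1.0]
width: 0.0005
```

Run:
```python
from h import *
t=capture("scene");cv2.imwrite("pics/s4.png",cv2.resize(t[180:290,180:330,::-1],(780,572),interpolation=cv2.INTER_CUBIC))
c=get_calibration("scene")
print("blue",blob(t,"blue",(250,195,310,245)).mean(0),"pred level",proj(c,(.4609,.0542,.073)),"red",blob(t,"red",(200,250,224,280)).mean(0),"pred down",proj(c,(.4704,.279,.024)))
s=sense();print(s["clock"],s["ee_pos"],s["ft_force"])
```

```text
blue [279.0273224  224.03278689] pred level [279.41367891 223.88932381] red [212.0212766  263.04255319] pred down [212.03817624 263.19571794]
9.0167 [0.46227535 0.05688413 0.27361745] [-0.11898667  0.4056617  -0.56690298]
```

View pics/s4.png

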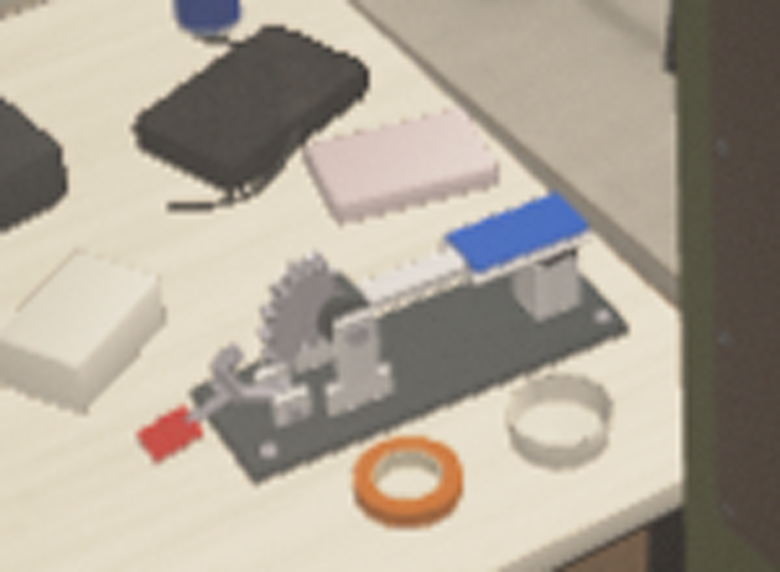

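The pad lies level on its rest at (517,232), the pawl tab is down at (170,433), the roll and dish haven't moved, and the gripper is well clear.

```bash
python3 -c "
from bench import *
hand_in()"
```

```text
the job is handed in; nothing more can be done
```

I pressed the red pawl tab down to its hard stop, then pushed the blue-padded arm down onto its rest. I finished with the gripper clear, about 18 cm above the pad, and handed the job in at about 9 s.

- **Pawl:** the downward push met a firm stop (about 22 N), and the tab ended within 0.2 px of its predicted fully pressed position in the scene picture. The pawl tip was seen clear of the teeth before I touched the arm.
- **Arm:** the push met a firm stop (about 40 N) with the fingertips at about 72 mm. The pad ended within 0.5 px of its predicted level position.
- **Loose things:** the roll and dish show no movement in the last picture. The cutters, driver and nozzle were outside that view, and I did not check them again at the end; the fingers touched only the tab and the pad.
- **Disagreements:**
  - The force readings while the arm was moving were about 0 N instead of the expected 2–3 N, so I confirmed the movement with a picture.
  - My fit put the arm's starting angle at 42°, just under the stated 43–50°.

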